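# Fit the T-handle to the bench screw press and nip a glue-up

## Task

Two offcuts lie stacked in the small screw press for a glue-up. Pick up the loose T-handle, lower it over the top end of the press's spindle and turn it slowly under light pressure until its slots drop over the cross key and it sits fully home on the collar; then turn it clockwise until the platen comes down and nips the two offcuts firmly, without crushing them or pushing them askew. Leave the handle on the spindle, let go, and do not knock the things standing round.

Things in the scene. Friction and masses are not known exactly. Their poses are not given: they have to be found in the camera images.
- t_handle: Loose bright-steel T-handle, 73 mm tall, 0.2 to 0.42 kg, standing on its hub at the right of the table. Origin: centre of the hub's underside; z up. Hub 38 mm in diameter and 38 mm tall, with a round bore 20 mm wide, 32 mm deep from below. Two open slots, 9 mm wide and 13 mm high, are cut through the hub's lower rim at its +x and -x sides. Half a turn gives the same fit.
- grip_bar (a point): Middle of the T-handle's grip bar, 63 mm above the handle's origin, on its axis. The bar runs along the handle's x axis, in line with the slots: 100 mm long, 16 mm thick, 20 mm high. Below it a neck of 16 mm diameter from the hub's top (38 mm up) to the bar's underside (53 mm up). Axes as the handle.
- press: Small grey screw press bolted to the table, base 130 x 210 mm (x, y). Origin: centre of the base's underside; z up; yaw within 0.25 rad. The spindle stands upright on its z axis (x = y = 0). Upwards: bed, the offcuts, platen, crosshead (36 mm deep, 206 mm wide, top at 150 mm; boss 156 mm, nuts 170 mm), then the spindle's collar, 42 mm wide, and round end. Clockwise turning (from above) lowers the platen.
- spindle_axis (a point): Fixed point on the spindle's axis 174 mm above the press's origin, axes as the press; does not turn or sink with the spindle. At the start the collar's top lies from 0.8 mm above it to 4.8 mm below. The spindle's round end, 18 mm in diameter with a coned tip, stands 28 mm above the collar; the hub slides over it with 1 mm clearance all round and is home when its underside lies on the collar.
- cross_key (a point): Fixed point where the cross key goes through the spindle (flat bar: 6.5 mm wide, 34 mm long, its top 11 mm above the collar). The key's direction is not reported, this point's axes are the press's: at the start the key points 0 to 1.4 rad anticlockwise (from above) of the press's x axis. The hub rests on the key until its slots lie over it (within some 0.08 rad), then can drop 11 mm. Pressing hard (over 20 N) would burr it.
- bed (a point): Middle of the press's bed, 22 mm above its origin. The spindle sinks 4 mm per rad of clockwise turn, turns stiffly (about 0.2 N m) and stays where it is left. The platen meets the offcuts when the key points 0.4 rad clockwise of the press's x axis; from there the nip grows by some 60 N and the turning moment by 0.25 N m for each further rad (rubber buffer). 10 to 60 N is a good nip.
- offcut_1: Lower offcut of the glue-up, brown hardwood block 45 x 90 x 22 mm lying on the press's bed; origin: centre of its underside.
- offcut_3: Upper offcut of the glue-up, hardwood block 34 x 70 x 18 mm lying on the lower one; origin: centre of its underside.
- glue_bottle: White glue bottle with red cap, 59 mm in diameter, 183 mm tall, standing at the back right; bystander. Origin: centre of its underside.
- try_square: Joiner's square lying at the back right, 105 x 167 x 20 mm; bystander. Origin: centre of its underside.
- mallet: Round carver's mallet lying at the left, 68 x 231 x 69 mm; bystander. Origin: centre of its underside.
Not all that is in view belongs to the job. Several things have the shape of the t_handle; the one meant has the colours described above.

How it is judged (in metres and radians):
On the way:
1. the T-handle sits home on the spindle's collar, its slots over the cross key (horizontal distance between t_handle and spindle_axis below 0.003 m and angle between t_handle's own z axis and vertical below 0.12 rad and z of t_handle in the frame of press below 0.1765 m), for 0.2 s.
At the end, for the whole second after the job is handed in: The T-handle is on the spindle, upright, within 3 mm of its axis, fully down (underside at most 169 mm above the press's origin, i.e. home on the sunken collar), at rest and released; the two offcuts are pressed together with 10 to 60 N and each lies within 8 mm of where it was (horizontal distance between t_handle and spindle_axis below 0.003 m and angle between t_handle's own z axis and vertical below 0.12 rad and z of t_handle in the frame of press below 0.169 m and contact force between offcut_1 and offcut_3 between 10 and 60 N and distance of each of offcut_1, offcut_3 from where it was at the start of the episode below 0.008 m and linear speed of t_handle below 0.01 m/s); the robot touches nothing.
It fails at once if the handle is forced against the spindle with more than 25 N before it is home (contact force between t_handle and press above 25 N and z of t_handle in the frame of press above 0.1765 m).
It fails at once if the handle is forced against the press with more than 50 N (contact force between t_handle and press above 50 N).
It fails at once if the offcuts are crushed with more than 75 N (contact force between offcut_1 and offcut_3 above 75 N).
It fails at once if a thing standing round is knocked away by more than 30 mm, or the glue bottle over (distance of any of glue_bottle, try_square, mallet from where it was at the start of the episode above 0.03 m or angle between glue_bottle's own z axis and vertical above 0.4 rad).
It also fails if it takes over 70 s, if anything falls off the work surface, if the arm or the gripper's body presses on something with over 40 N, if the wrist force passes 120 N, or if a joint passes its speed limit or range.

## Robot

A 6-joint arm with a two-finger parallel gripper is mounted at the origin on a cart in front of the work surface, level with it; the furniture and walls round the work are solid. World frame = base frame: x ahead of the robot, y to its left, z up, the work surface at z = 0. Lengths are in mm, angles in rad, forces in N, time in s.
With the tool pointing down it reaches from about 350 to 975 mm from the base axis. Payload 7.1 kg.
Tool frame: the origin (TCP) lies at the very end of the fingers, on their centre line; the grasp point (between the pads) lies ctrl.hold_point_z behind it (ctrl.hold_point_z is the distance from the TCP to the grasp point, in mm); z points along the fingers, y is the line along which they close (so a half turn about z gives the same grasp; the last joint's range is limited). The gripper opens to 88 mm and grips with 3 to 60 N. Pads are 20 mm wide; open, the fingers measure 115 mm over their backs; the gripper's body (75 mm by 178 mm) begins 61 mm behind the grasp point.
Start: joints at [-1.306, 0.423, 1.63, -0, 1.089, -0.019], TCP at [175.022, -599.977, 222.675] pointing down, gripper open.
Joint ranges: [-3, 3], [-0.9, 2.11], [0.09, 2.58], [-1.31, 4.45], [0.11, 2.69], [-2.54, 2.54]. Speed limits (rad/s): [2.39, 2.39, 3.01, 3.14, 3.14, 3.14].

## Interface

Orientations are given as a rotation vector (axis times angle).
In Python, from workcell import ctrl gives the robot as it stands. The module is installed in compiled form; this text tells all that it offers.
- The arm moves only by the shell command python3 -m creep 'ROWS'. ROWS is JSON, a list of rows, each an object with "translation": the shift along the tool's x, y, z in mm, a list of three; "angular": the turn, a rotation vector about the tool's x, y, z in rad, a list of three; "jaw": the opening, from 0 (shut) to 1 (fully open). A call has exactly 8 rows; each row is the pose to reach, as a shift and turn from the pose commanded when the call began, along the tool's axes at that moment; what a row does not reach only later rows make up. A row lasts 1/8 s, in which the tool goes at most 62.5 mm and 10.7 degrees, less where a joint would pass 70% of its speed; a pose out of reach is approached as far as the arm can. A call with a gripper value outside its range is refused whole. The fingers move at their own pace and stop on an object; the grip force is fixed at half the most. Time passes only in rows, so rows that repeat a pose let the fingers close, or fill a call up. It gives the time, the measured TCP pose, the force, the opening and the grip force at its end, in the units of the state.
- ctrl.get_obs(): the state, without advancing time (a new reading comes with each control period).
- ctrl.get_image(name): name is "scene" or "top" or "wrist"; returns the picture (400x640x3 uint8, red, green, blue); there is no depth.
- ctrl.camera_info(name): a dict with "camera_matrix" (3x3 intrinsics, pixels), "distortion" ([k1, k2, p1, p2, k3] as OpenCV has them; the pictures are not rectified), "world_from_camera" (4x4, takes a point from camera to world coordinates). Camera axes: x right, y up, looking along -z (the intrinsics and any distortion apply to the point x, -y, -z); pixel columns grow to the right and rows downward; lengths in mm; the calibration is good to about 2 mm. A picture is of the moment at which its call begins: read the wrist's pose just before it. camera_info takes no time and is no camera call; for the wrist camera it gives the pose at the moment of the call.
- ctrl.close_job(): hands the job in; it is judged then, once.
Trained networks look in the newest picture that a camera, given by its name, has taken for a name from the list of things; names that differ only in an ending like _2 or _b are one class to them, and where a whole thing is asked for, a point or a joint stands for the part that bears it (a point fixed in the world has none). Each returns a list of dicts, best first, with "score" (0 to 1); they miss things now and then, are a little off and sometimes report something else, mostly with a low value. They report only what shows in the picture. A call takes as long as a camera call. They do not tell look-alikes from the thing itself.
- ctrl.look_for(camera, label): "rect" ([left, top, right, bottom] in pixels, round what is visible of it).
The state is a dict: "t": time; "qpos": joint angles; "qvel": joint speeds; "joint_torque": joint torques, N m; "ee_pos": TCP position; "orientation": TCP orientation; "ft_force": force on the tool from outside, world axes, zero at the start; "moment": the same for the moment, N m; "width": finger opening in mm; "grasp_force": force on a finger pad.
Only numpy, scipy, OpenCV 4.12 (cv2) and the standard library are available. Lean on these libraries where they do the work, as an engineer would, in place of code of your own. Each camera call takes 0.05 s, during which the arm holds its last target. There are 200 camera calls.

## Working session

There is one attempt and no reset: what is moved stays moved. The work goes in short steps, Python scripts to look and compute and a shell command to move; the robot and the scene stay as the last step left them, time stands still between calls to the robot, and variables do not carry over. Pictures are saved under pics/ and viewed, at most 10 in all, crops included, and the job is handed in when it is done.

```bash
mkdir -p pics; cat > h.py <<'E'
import numpy as np, cv2
from scipy.spatial.transform import Rotation as R
from workcell import ctrl
def snap(n,f=None):
    i=ctrl.get_image(n)
    if f: cv2.imwrite('pics/'+f,i[:,:,::-1])
    return i
def ray(n,u,v):
    c=ctrl.camera_info(n);K=np.array(c['camera_matrix']);D=np.array(c['distortion']);T=np.array(c['world_from_camera'])
    p=cv2.undistortPoints(np.array([[[u,v]]],float),K,D)[0,0]
    return T[:3,3],T[:3,:3]@np.array([p[0],-p[1],-1])
def atz(n,u,v,z):
    o,d=ray(n,u,v);return o+d*(z-o[2])/d[2]
def proj(n,P):
    c=ctrl.camera_info(n);K=np.array(c['camera_matrix']);D=np.array(c['distortion']);T=np.array(c['world_from_camera'])
    q=(np.atleast_2d(P)-T[:3,3])@T[:3,:3];q=q*[1,-1,-1]
    return cv2.projectPoints(q.reshape(-1,1,3),np.zeros(3),np.zeros(3),K,D)[0][:,0]
E
python3 - <<'E'
from h import *
a=snap('scene','s0.png');b=snap('top','t0.png')
for c in('scene','top'):
    for n in('t_handle','press','cross_key'):
        print(c,n,[(np.round(d['rect']),round(d['score'],2)) for d in ctrl.look_for(c,n)])
    print(np.round(ctrl.camera_info(c)['world_from_camera'],2).tolist())
print(ctrl.get_obs(),ctrl.hold_point_z)
E
```

```text
scene t_handle [(array([394., 209., 428., 231.]), 0.88), (array([441., 215., 465., 240.]), 0.54), (array([301., 179., 380., 258.]), 0.36)]
scene press [(array([302., 180., 381., 256.]), 0.71), (array([327., 225., 357., 240.]), 0.23)]
scene cross_key [(array([301., 178., 378., 256.]), 0.66)]
[[-0.52, 0.34, -0.79, -368.7], [-0.86, -0.21, 0.47, 700.01], [-0.01, 0.92, 0.4, 621.31], [0.0, 0.0, 0.0, 1.0]]
top t_handle [(array([426., 254., 458., 278.]), 0.71), (array([398., 224., 423., 241.]), 0.52)]
top press [(array([307., 192., 376., 235.]), 0.88)]
top cross_key [(array([305., 189., 378., 232.]), 0.7)]
[[0.03, 0.98, -0.19, 418.28], [-1.0, 0.02, -0.01, 98.43], [-0.01, 0.19, 0.98, 1221.27], [0.0, 0.0, 0.0, 1.0]]
{'t': 0.4, 'qpos': array([-1.30600973e+00,  4.23224761e-01,  1.62999856e+00, -3.76454390e-05,
        1.08857178e+00, -1.90024995e-02]), 'qvel': array([ 0.00033312, -0.00044189, -0.00094223, -0.00098682, -0.00067828,
       -0.00137095]), 'joint_torque': array([-2.27883579e-04, -5.44022655e+01, -2.73661995e+01,  6.43487787e-02,
        1.88367383e-02, -4.64063237e-05]), 'ee_pos': array([ 174.98977217, -599.92141851,  222.55831149]), 'orientation': array([-3.10982044e+00, -4.44279816e-01,  9.09683985e-05]), 'ft_force': array([ 0.30476857,  0.53019645, -0.1923477 ]), 'moment': array([ 0.03090017, -0.0037328 , -0.03551483]), 'grasp_force': 0.0, 'width': 87.70710732424143} 18.700000000000003
```

View pics/s0.png

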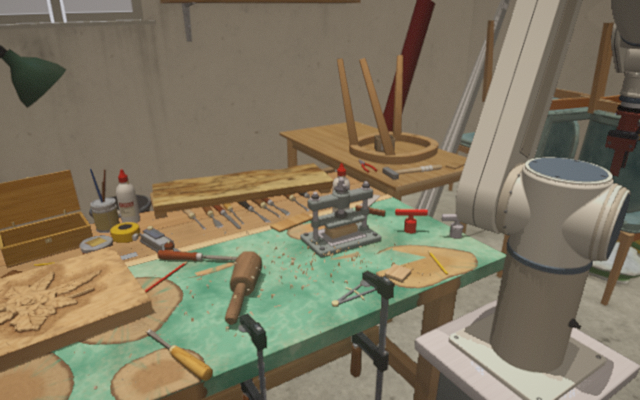

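View pics/t0.png

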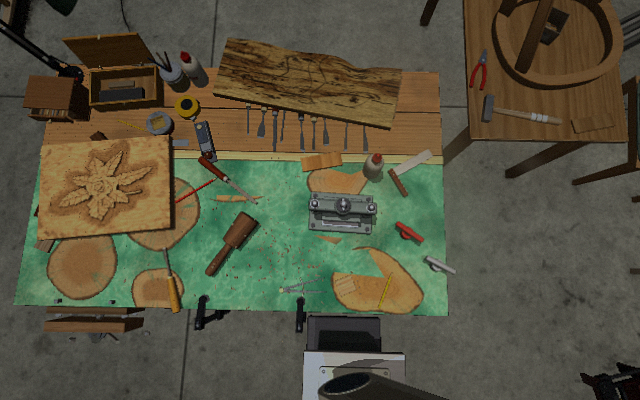

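The scene view shows the steel T-handle at about (453,227), the red look-alike at (411,220) and the press at (341,218). In the top view the steel handle is at (440,265), the red one at (409,232) and the spindle at about (344,206).

```bash
python3 - <<'E'
from h import *
print('handle',atz('top',440,265,65),'ends',atz('top',427,259,73),atz('top',455,271,73))
print('spindle',atz('top',344,205,190),'red',atz('top',408,232,65))
for c in ['wrist']:
    i=ctrl.camera_info(c);print(np.round(i['world_from_camera'],3).tolist(),i['camera_matrix'])
o=ctrl.get_obs();print(np.round(R.from_rotvec(o['orientation']).as_matrix(),3).tolist())
E
```

```text
handle [ 426.44491388 -259.07387501   65.        ] ends [ 443.53317904 -217.23828164   73.        ] [ 409.56646824 -301.73653807   73.        ]
spindle [587.57770231  48.00087573 190.        ] red [ 526.40704458 -162.02139205   65.        ]
[[0.28, 0.928, 0.245, 240.655], [-0.96, 0.271, 0.071, -581.304], [-0.0, -0.256, 0.967, 384.487], [0.0, 0.0, 0.0, 1.0]] [[285.75920468   0.         320.35544904]
 [  0.         285.75920468 195.07272276]
 [  0.           0.           1.        ]]
[[0.96, 0.28, -0.0], [0.28, -0.96, 0.0], [-0.0, -0.0, -1.0]]
```

```bash
python3 -m creep '[{"translation":[55,-43,0],"angular":[0,0,-0.15],"jaw":1},{"translation":[110,-86,0],"angular":[0,0,-0.3],"jaw":1},{"translation":[165,-129,0],"angular":[0,0,-0.45],"jaw":1},{"translation":[220,-172,0],"angular":[0,0,-0.6],"jaw":1},{"translation":[275,-215,0],"angular":[0,0,-0.75],"jaw":1},{"translation":[331,-259,0],"angular":[0,0,-0.9],"jaw":1},{"translation":[331,-259,0],"angular":[0,0,-0.9],"jaw":1},{"translation":[331,-259,0],"angular":[0,0,-0.9],"jaw":1}]'
python3 - <<'E'
from h import *
snap('wrist','w1.png');print([(np.round(d['rect']),round(d['score'],2)) for d in ctrl.look_for('wrist','t_handle')])
E
```

```text
t: 1.4
ee_pos: [421.7, -256.5, 222.9]
orientation: [2.603, 1.758, 0.001]
ft_force: [0.4, 0.7, 0.5]
width: 87.7
grasp_force: 0.0
[(array([310., 138., 343., 226.]), 0.87), (array([356.,  12., 402., 116.]), 0.73)]
```

View pics/w1.png

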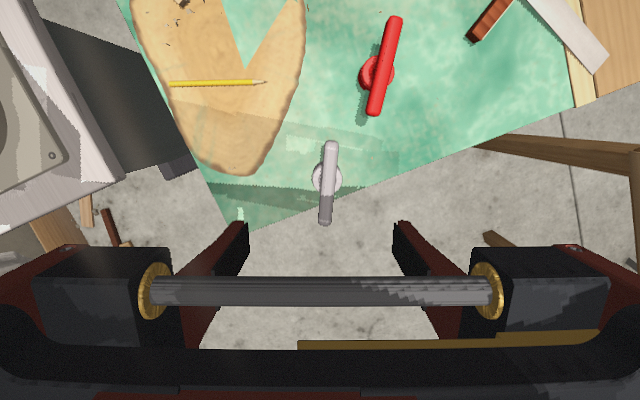

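The wrist view shows the steel handle's bar running from about (332,141) to (325,225), with the red look-alike at (385,65). The gripper's fingertips are at about (235,235) and (405,235).

```bash
python3 - <<'E'
from h import *
i=ctrl.get_image('wrist')
hsv=cv2.cvtColor(i,cv2.COLOR_RGB2HSV)
o=ctrl.get_obs();T=R.from_rotvec(o['orientation']).as_matrix();
a=atz('wrist',331.5,142,73);b=atz('wrist',325,225,71)
print(a,b,np.linalg.norm(a-b),(a+b)/2,np.arctan2(*(a-b)[1::-1]))
print('tool x yaw',np.arctan2(T[1,0],T[0,0]),T[:,2], 'tool delta',T.T@((a+b)/2-o['ee_pos']))
E
```

```text
[ 447.36954136 -221.50110192   73.        ] [ 405.14380967 -307.70912892   71.        ] 96.01477144383408 [ 426.25667551 -264.60511542   72.        ] 1.1153322334671152
tool x yaw 1.183802326307594 [-1.14814951e-04 -2.61835839e-04 -9.99999959e-01] tool delta [ -2.71086598   7.88687084 150.72001084]
```

```bash
python3 -m creep '[{"translation":[-1,2,30],"angular":[0,0,0.03],"jaw":1},{"translation":[-2,5,60],"angular":[0,0,0.06],"jaw":1},{"translation":[-3,7,90],"angular":[0,0,0.065],"jaw":1},{"translation":[-3,7,120],"angular":[0,0,0.065],"jaw":1},{"translation":[-3,7,120],"angular":[0,0,0.065],"jaw":1},{"translation":[-3,7,120],"angular":[0,0,0.065],"jaw":1},{"translation":[-3,7,120],"angular":[0,0,0.065],"jaw":1},{"translation":[-3,7,120],"angular":[0,0,0.065],"jaw":1}]'
python3 - <<'E'
from h import *
snap('wrist','w2.png');print([(np.round(d['rect']),round(d['score'],2)) for d in ctrl.look_for('wrist','t_handle')])
E
```

```text
t: 2.55
ee_pos: [426.1, -264.5, 103.7]
orientation: [2.661, 1.666, 0.001]
ft_force: [-0.6, 0.4, -0.2]
width: 87.6
grasp_force: 0.0
[(array([355.,   0., 415.,  98.]), 0.87), (array([301., 141., 342., 276.]), 0.6)]
```

View pics/w2.png

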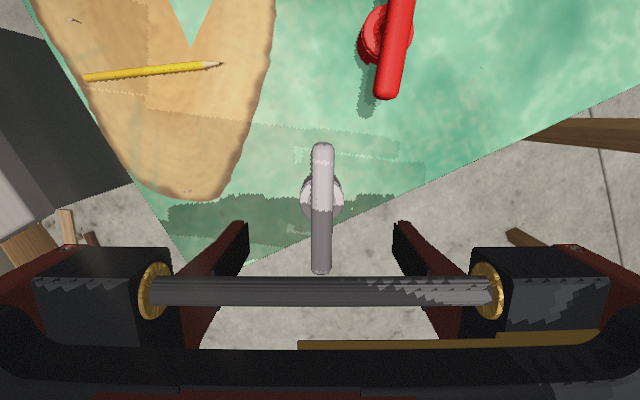

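The bar runs vertically from about (322,142) to (321,275), midway between the fingers, so the yaw and the centring are good.

```bash
python3 - <<'E'
from h import *
o=ctrl.get_obs();T=R.from_rotvec(o['orientation']).as_matrix()
for z in (53,63,73): print(z,T.T@(atz('wrist',322,142,z)-o['ee_pos']))
for z in (70,73): print(z,T.T@(atz('wrist',321,275,z)-o['ee_pos']))
for u in(301,342): print(T.T@(atz('wrist',u,192,38)-o['ee_pos']))
print(T.T@(atz('wrist',321,222,0)-o['ee_pos']))
print(T)
E
```

```text
53 [52.49096471  0.56938391 50.31777236]
63 [53.23174532  0.52339347 40.31760314]
73 [53.97252593  0.47740302 30.31743393]
70 [-46.54247045  -0.11796976  33.33163437]
73 [-44.77919343  -0.12240673  30.33136619]
[ 10.89695643 -16.52636602  65.30430397]
[10.89879311 17.10509547 65.34293417]
[-2.91543549e+01 -5.38258918e-02  1.03329181e+02]
[[ 4.36687467e-01  8.99612760e-01  9.68675845e-04]
 [ 8.99613269e-01 -4.36687031e-01 -6.34793752e-04]
 [-1.48060380e-04  1.14864012e-03 -9.99999329e-01]]
```

```bash
python3 -m creep '[{"translation":[4,0,20],"angular":[0,0,0],"jaw":1},{"translation":[4,0,40],"angular":[0,0,0],"jaw":1},{"translation":[4,0,59],"angular":[0,0,0],"jaw":1},{"translation":[4,0,59],"angular":[0,0,0],"jaw":1},{"translation":[4,0,59],"angular":[0,0,0],"jaw":0},{"translation":[4,0,59],"angular":[0,0,0],"jaw":0},{"translation":[4,0,59],"angular":[0,0,0],"jaw":0},{"translation":[4,0,59],"angular":[0,0,0],"jaw":0}]'
python3 -m creep '[{"translation":[0,0,0],"angular":[0,0,0],"jaw":0},{"translation":[0,0,0],"angular":[0,0,0],"jaw":0},{"translation":[0,0,-30],"angular":[0,0,0],"jaw":0},{"translation":[0,0,-80],"angular":[0,0,0],"jaw":0},{"translation":[0,0,-140],"angular":[0,0,0],"jaw":0},{"translation":[0,0,-200],"angular":[0,0,0],"jaw":0},{"translation":[0,0,-250],"angular":[0,0,0],"jaw":0},{"translation":[0,0,-250],"angular":[0,0,0],"jaw":0}]'
python3 - <<'E'
from h import *
snap('wrist','w3.png');print([(np.round(d['rect']),round(d['score'],2)) for d in ctrl.look_for('wrist','t_handle')])
E
```

```text
t: 3.65
ee_pos: [427.5, -260.6, 44.0]
orientation: [2.662, 1.667, 0.0]
ft_force: [0.0, 0.3, -0.4]
width: 51.0
grasp_force: 0.0
t: 4.65
ee_pos: [429.3, -261.7, 297.9]
orientation: [2.656, 1.663, 0.006]
ft_force: [-0.2, -0.1, -0.1]
width: 0.6
grasp_force: 0.0
[(array([308., 136., 331., 206.]), 0.83)]
```

View pics/w3.png

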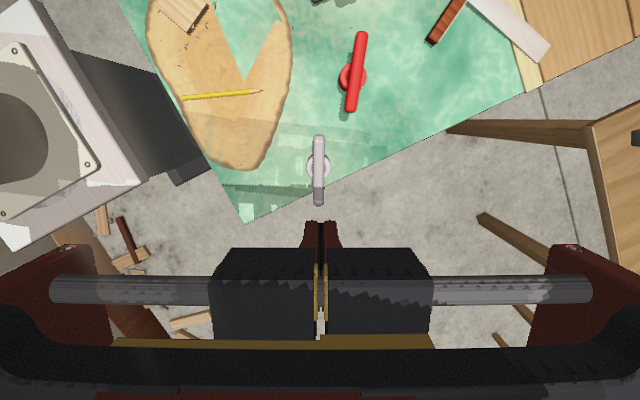

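The jaws had not finished closing when I lifted, so the handle still stands on the table with its bar at (319,136) to (318,205). I'll look at the press while I'm up here, then grasp with more dwell.

```bash
python3 -m creep '[{"translation":[50,1,0],"angular":[0,0,0],"jaw":1},{"translation":[100,2,0],"angular":[0,0,0],"jaw":1},{"translation":[150,4,0],"angular":[0,0,0],"jaw":1},{"translation":[200,5,0],"angular":[0,0,0],"jaw":1},{"translation":[260,6,0],"angular":[0,0,0],"jaw":1},{"translation":[320,8,0],"angular":[0,0,0],"jaw":1},{"translation":[349,8,0],"angular":[0,0,0],"jaw":1},{"translation":[349,8,0],"angular":[0,0,0],"jaw":1}]'
python3 - <<'E'
from h import *
i=snap('wrist');print([(np.round(d['rect']),round(d['score'],2)) for d in ctrl.look_for('wrist','press')],[(np.round(d['rect']),round(d['score'],2)) for d in ctrl.look_for('wrist','cross_key')])
np.save('w4.npy',i);np.save('T4.npy',ctrl.camera_info('wrist')['world_from_camera'])
cv2.imwrite('pics/w4.png',cv2.resize(i[20:260,160:480,::-1],(800,600),interpolation=cv2.INTER_CUBIC))
E
```

```text
t: 5.75
ee_pos: [586.4, 51.6, 291.0]
orientation: [-2.659, -1.67, 0.006]
ft_force: [-0.1, -0.2, -0.0]
width: 77.1
grasp_force: 0.0
[(array([256.,  82., 388., 265.]), 0.76)] [(array([256.,  83., 390., 262.]), 0.91)]
```

View pics/w4.png

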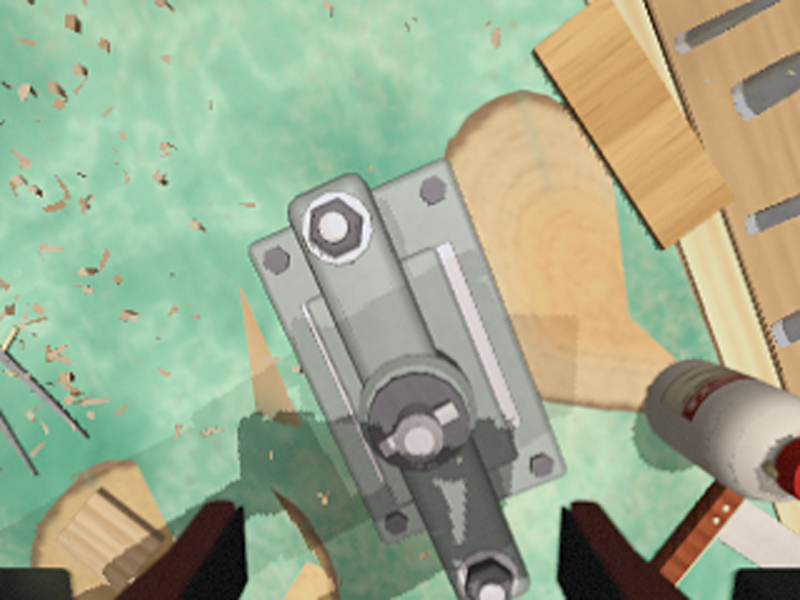

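The crop, at 2.5x with origin (160,20), shows the press with the spindle tip at about (417,437). The cross key ends are at about (388,443) and (457,409), the nuts at (334,226) and (491,592), and the base bolts at (276,261), (432,190), (396,522) and (541,463).

```bash
python3 - <<'E'
from h import *
o=ctrl.get_obs()
T=np.load('T4.npy'); print(o['ee_pos'])
f=lambda u,v,z:atz('wrist',u/2.5+160,v/2.5+20,z)
b=[f(*p,18) for p in((276,261),(432,190),(396,522),(541,463))]
print('base centre',np.mean(b,0),'yaws',[np.arctan2(*(q)[1::-1]) for q in(b[1]-b[0],b[3]-b[2],b[0]-b[2],b[1]-b[3])],np.linalg.norm(b[1]-b[0]),np.linalg.norm(b[0]-b[2]))
n=[f(334,226,175),f(491,592,175)];print('nuts',np.mean(n,0),np.arctan2(*(n[0]-n[1])[1::-1])-np.pi/2,np.linalg.norm(n[0]-n[1]))
print('tip',f(417,437,200),f(417,437,196),'tip width',np.linalg.norm(f(396,437,198)-f(439,437,198)))
k=[f(388,443,182),f(457,409,182)];print('key',k,np.mean(k,0),np.linalg.norm(k[1]-k[0]),np.arctan2(*(k[1]-k[0])[1::-1]))
print('collar',f(417,418,172),np.linalg.norm(f(366,418,172)-f(470,418,172)))
E
```

```text
[585.93522547  49.10294913 292.28081668]
base centre [590.74183377  45.30704146  18.        ] yaws [np.float64(-0.04240482739438124), np.float64(-0.04210814169058286), np.float64(1.5239981874184905), np.float64(1.5254081070030467)] 100.7257268073259 180.2387720927688
nuts [591.69427841  47.70063932 175.        ] -0.05202550746054291 163.89138398673896
tip [591.00552219  48.04344593 200.        ] [590.61508467  47.05730772 196.        ] tip width 15.943497679929436
key [array([577.88693266,  46.39185019, 182.        ]), array([608.16072799,  46.98552559, 182.        ])] [593.02383032  46.68868789 182.        ] 30.279615818541174 0.019607693766524766
collar [591.71540304  48.32933359 172.        ] 42.186473697465296
```

```bash
python3 - <<'E'
from h import *
i=snap('wrist');np.save('w5.npy',i);j=np.load('w4.npy')
a=cv2.cvtColor(i,cv2.COLOR_RGB2GRAY)
g=cv2.cvtColor(j,cv2.COLOR_RGB2GRAY)
pt=np.array([[417,437],[388,443],[457,409],[334,226],[276,261],[432,190],[396,522],[541,463]],np.float32)/2.5+[160,20]
p,s,e=cv2.calcOpticalFlowPyrLK(g,a,pt.astype(np.float32).reshape(-1,1,2),None,winSize=(21,21))
print((p[:,0]-pt).round(2).tolist(),s.ravel())
p=p[:,0]
print('ee',ctrl.get_obs()['ee_pos'],'tip',atz('wrist',*p[0],199))
k=[atz('wrist',*p[1],182),atz('wrist',*p[2],182)];print('key',np.arctan2(*(k[1]-k[0])[1::-1]))
b=[atz('wrist',*q,18) for q in p[4:]];print('base',np.mean(b,0),np.arctan2(*(b[0]-b[2])[1::-1])-np.pi/2)
cv2.imwrite('pics/w5.png',cv2.resize(i[155:230,285:385,::-1],(800,600),interpolation=cv2.INTER_CUBIC))
E
```

```text
[[-0.8, -2.77], [-0.99, -2.79], [-0.84, -3.01], [-1.08, -2.77], [-0.79, -1.73], [-1.04, -1.88], [-0.25, -1.67], [-0.61, -2.04]] [1 1 1 1 1 1 1 1]
ee [586.09568905  48.85010587 292.73313423] tip [591.59328178  50.14801324 199.        ]
key 0.02196379745954413
base [591.43134938  48.04284856  18.        ] -0.04314262577228334
```

View pics/w5.png

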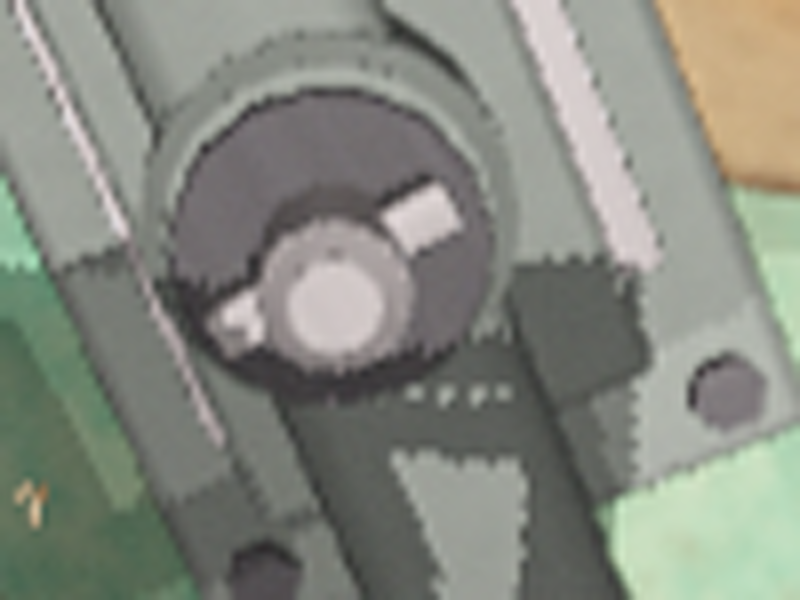

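The 8x crop, with origin (285,155), shows the tip flat centred at (337,306), the collar disc centred at about (335,244) and the key's upper long edge running from (207,318) to (432,180).

```bash
python3 - <<'E'
from h import *
f=lambda u,v,z:atz('wrist',u/8+285,v/8+155,z)
for z in (198,200): print('tip',f(337,306,z))
for z in (170,173): print('collar',f(335,244,z))
a,b=f(207,318,182),f(432,180,182);print('key',np.arctan2(*(b-a)[1::-1]),np.linalg.norm(b-a))
a,b=f(232,340,182),f(462,215,182);print('key lower',np.arctan2(*(b-a)[1::-1]),np.linalg.norm(b-a))
a,b=f(215,333,182),f(450,198,182);print('mid',(a+b)/2,np.linalg.norm(b-a),np.arctan2(*(b-a)[1::-1]))
i=cv2.cvtColor(np.load('w5.npy'),cv2.COLOR_RGB2BGR)
o=ctrl.get_obs();T=R.from_rotvec(o['orientation']).as_matrix()
print(T.round(4).tolist(),o['qpos'],T.T@(np.array([428.9,-261,298])-o['ee_pos']))
E
```

```text
tip [591.9288118   48.40579027 198.        ]
tip [592.11554686  48.8890099  200.        ]
collar [592.61825837  49.12310393 170.        ]
collar [592.86353536  49.76905945 173.        ]
key 0.11029285022261634 32.479811035920946
key lower 0.0592695526923397 32.26396265160079
mid [592.0267882   49.39403433 182.        ] 33.386953987919995 0.08233776513060281
[[0.4377, 0.8991, -0.0019], [0.8991, -0.4377, -0.0003], [-0.0011, -0.0016, -1.0]] [ 6.30359774e-02  2.97413446e-01  1.64526893e+00 -2.34046751e-04
  1.20084512e+00  5.16207172e-01] [-347.40338003   -5.70809674   -4.86022827]
```

```bash
python3 -m creep '[{"translation":[-55,-1,-3],"angular":[0,0,0],"jaw":1},{"translation":[-110,-2,-3],"angular":[0,0,0],"jaw":1},{"translation":[-165,-3,-3],"angular":[0,0,0],"jaw":1},{"translation":[-220,-4,-3],"angular":[0,0,0],"jaw":1},{"translation":[-280,-5,-3],"angular":[0,0,0],"jaw":1},{"translation":[-330,-6,0],"angular":[0,0,0],"jaw":1},{"translation":[-347,-6,50],"angular":[0,0,0],"jaw":1},{"translation":[-347,-6,110],"angular":[0,0,0],"jaw":1}]'
python3 -m creep '[{"translation":[0,0,40],"angular":[0,0,0],"jaw":1},{"translation":[0,0,77],"angular":[0,0,0],"jaw":1},{"translation":[0,0,77],"angular":[0,0,0],"jaw":1},{"translation":[0,0,77],"angular":[0,0,0],"jaw":1},{"translation":[0,0,77],"angular":[0,0,0],"jaw":1},{"translation":[0,0,77],"angular":[0,0,0],"jaw":1},{"translation":[0,0,77],"angular":[0,0,0],"jaw":1},{"translation":[0,0,77],"angular":[0,0,0],"jaw":1}]'
python3 - <<'E'
from h import *
i=snap('wrist');print([(np.round(d['rect'],1),round(d['score'],2)) for d in ctrl.look_for('wrist','t_handle')])
cv2.imwrite('pics/w6.png',cv2.resize(i[120:300,200:440,::-1],(800,600),interpolation=cv2.INTER_CUBIC))
print(ctrl.get_obs()['ee_pos'],ctrl.get_obs()['width'])
E
```

```text
t: 6.95
ee_pos: [429.2, -262.3, 183.8]
orientation: [2.663, 1.659, 0.003]
ft_force: [-0.1, 0.4, -1.1]
width: 87.9
grasp_force: 0.0
t: 7.95
ee_pos: [430.2, -259.6, 106.9]
orientation: [2.662, 1.667, 0.0]
ft_force: [0.3, 0.1, -0.2]
width: 88.0
grasp_force: 0.0
[(array([296.6, 151.3, 340.3, 275.5]), 0.81), (array([355.4,   0. , 411. , 109.1]), 0.57)]
[ 430.09057484 -259.53266987  106.75564735] 87.64216679920496
```

View pics/w6.png

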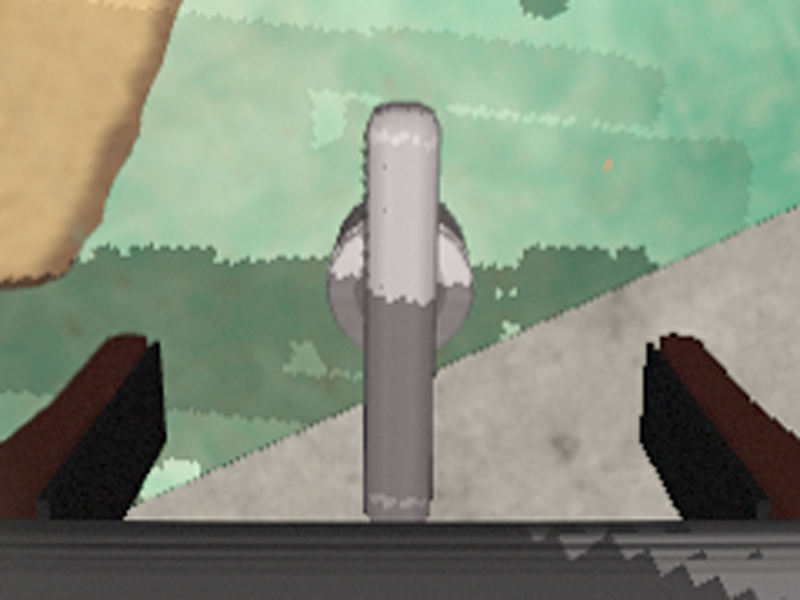

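The crop (3.33x, origin (200,120)) shows the bar centred between the fingers, with its far end at (403,102) and its near end at about (400,515). The hub circle spans (328..472, about 200..350).

```bash
python3 - <<'E'
from h import *
o=ctrl.get_obs();T=R.from_rotvec(o['orientation']).as_matrix()
f=lambda u,v,z:(T.T@(atz('wrist',u/3.3333+200,v/3.3333+120,z)-o['ee_pos'])).round(2)
print(f(403,102,63),f(400,510,70),f(400,275,38),f(328,275,38),f(472,275,38),f(400,350,30))
print(f(366,200,73),f(438,200,73),f(365,480,73),f(433,480,73))
E
```

```text
[46.89 -0.28 43.76] [-46.81  -0.93  36.76] [ 0.93 -1.   68.76] [  0.92 -19.16  68.75] [ 0.93 17.16 68.76] [-22.23  -1.02  76.76]
[27.5  -8.03 33.75] [27.51  7.05 33.76] [-37.43  -8.88  33.75] [-37.42   6.58  33.76]
```

```bash
python3 -m creep '[{"translation":[0,-1,20],"angular":[0,0,0],"jaw":1},{"translation":[0,-1,40],"angular":[0,0,0],"jaw":1},{"translation":[0,-1,62],"angular":[0,0,0],"jaw":1},{"translation":[0,-1,62],"angular":[0,0,0],"jaw":0},{"translation":[0,-1,62],"angular":[0,0,0],"jaw":0},{"translation":[0,-1,62],"angular":[0,0,0],"jaw":0},{"translation":[0,-1,62],"angular":[0,0,0],"jaw":0},{"translation":[0,-1,62],"angular":[0,0,0],"jaw":0}]'
python3 -m creep '[{"translation":[0,0,0],"angular":[0,0,0],"jaw":0},{"translation":[0,0,0],"angular":[0,0,0],"jaw":0},{"translation":[0,0,0],"angular":[0,0,0],"jaw":0},{"translation":[0,0,0],"angular":[0,0,0],"jaw":0},{"translation":[0,0,0],"angular":[0,0,0],"jaw":0},{"translation":[0,0,0],"angular":[0,0,0],"jaw":0},{"translation":[0,0,0],"angular":[0,0,0],"jaw":0},{"translation":[0,0,0],"angular":[0,0,0],"jaw":0}]'
```

```text
t: 9.05
ee_pos: [429.3, -259.2, 45.1]
orientation: [2.662, 1.667, 0.0]
ft_force: [-0.8, 0.8, -0.7]
width: 41.0
grasp_force: 0.0
t: 10.05
ee_pos: [429.2, -259.1, 44.7]
orientation: [2.663, 1.667, 0.0]
ft_force: [1.0, 0.5, -0.0]
width: 16.0
grasp_force: 30.0
```

```bash
python3 -m creep '[{"translation":[0,0,-40],"angular":[0,0,0],"jaw":0},{"translation":[0,0,-90],"angular":[0,0,0],"jaw":0},{"translation":[0,0,-145],"angular":[0,0,-0.1],"jaw":0},{"translation":[10,0,-200],"angular":[0,0,-0.25],"jaw":0},{"translation":[40,1,-245],"angular":[0,0,-0.4],"jaw":0},{"translation":[85,3,-245],"angular":[0,0,-0.55],"jaw":0},{"translation":[130,5,-245],"angular":[0,0,-0.7],"jaw":0},{"translation":[175,6,-245],"angular":[0,0,-0.85],"jaw":0}]'
python3 - <<'E'
from h import *
o=ctrl.get_obs();T=R.from_rotvec(o['orientation']).as_matrix()
print(T.T@(np.array([592.1,49,290])-o['ee_pos']),np.arctan2(T[1,0],T[0,0]),o['width'],o['qpos'])
E
```

```text
t: 11.05
ee_pos: [510.8, -102.9, 289.4]
orientation: [-1.732, -2.62, 0.001]
ft_force: [0.5, 0.4, -2.3]
width: 15.8
grasp_force: 30.0
[107.93327857 134.32191421  -0.6755787 ] 1.9734821712826793 15.776145507376208 [-2.21652475e-01  1.93766253e-01  1.79084802e+00 -7.52755987e-05
  1.15789052e+00 -6.24308269e-01]
```

```bash
python3 -m creep '[{"translation":[15,19,0],"angular":[0,0,-0.17],"jaw":0},{"translation":[31,38,0],"angular":[0,0,-0.34],"jaw":0},{"translation":[46,58,0],"angular":[0,0,-0.51],"jaw":0},{"translation":[62,77,0],"angular":[0,0,-0.68],"jaw":0},{"translation":[77,96,0],"angular":[0,0,-0.85],"jaw":0},{"translation":[93,115,0],"angular":[0,0,-1.02],"jaw":0},{"translation":[108,134,0],"angular":[0,0,-1.19],"jaw":0},{"translation":[108,134,0],"angular":[0,0,-1.26],"jaw":0}]'
python3 -m creep '[{"translation":[0,0,10],"angular":[0,0,0],"jaw":0},{"translation":[0,0,10],"angular":[0,0,0],"jaw":0},{"translation":[0,0,10],"angular":[0,0,0],"jaw":0},{"translation":[0,0,10],"angular":[0,0,0],"jaw":0},{"translation":[0,0,10],"angular":[0,0,0],"jaw":0},{"translation":[0,0,10],"angular":[0,0,0],"jaw":0},{"translation":[0,0,10],"angular":[0,0,0],"jaw":0},{"translation":[0,0,10],"angular":[0,0,0],"jaw":0}]'
cat > st.py <<'E'
from h import *
o=ctrl.get_obs();T=R.from_rotvec(o['orientation']).as_matrix()
print('delta',(T.T@(np.array([592.1,49,220])-o['ee_pos'])).round(2),'yaw',round(np.arctan2(T[1,0],T[0,0])%(2*np.pi),4),'F',o['ft_force'].round(2),'M',o['moment'].round(3),'q6',o['qpos'][5].round(3),o['width'],'z',o['ee_pos'][2],T[:,2].round(4))
E
python3 st.py; python3 - <<'E'
from h import *
i=snap('wrist'); cv2.imwrite('pics/w7.png',cv2.resize(i[80:320,160:480,::-1],(800,600),interpolation=cv2.INTER_CUBIC))
j=snap('scene');cv2.imwrite('pics/s7.png',cv2.resize(j[110:260,240:440,::-1],(800,600),interpolation=cv2.INTER_CUBIC))
E
```

```text
t: 12.05
ee_pos: [592.5, 48.5, 288.8]
orientation: [0.145, -3.137, -0.0]
ft_force: [-1.0, 0.6, -2.8]
width: 15.5
grasp_force: 30.0
t: 13.05
ee_pos: [592.6, 47.2, 279.7]
orientation: [-0.137, 3.139, 0.0]
ft_force: [0.5, 0.1, -4.6]
width: 15.8
grasp_force: 30.0
delta [ 0.37  1.84 59.7 ] yaw 3.2288 F [ 0.45  0.1  -4.61] M [ 0.069 -0.154  0.034] q6 -1.599 15.822619281810633 z 279.704255297064 [ 0.  0. -1.]
```

View pics/s7.png

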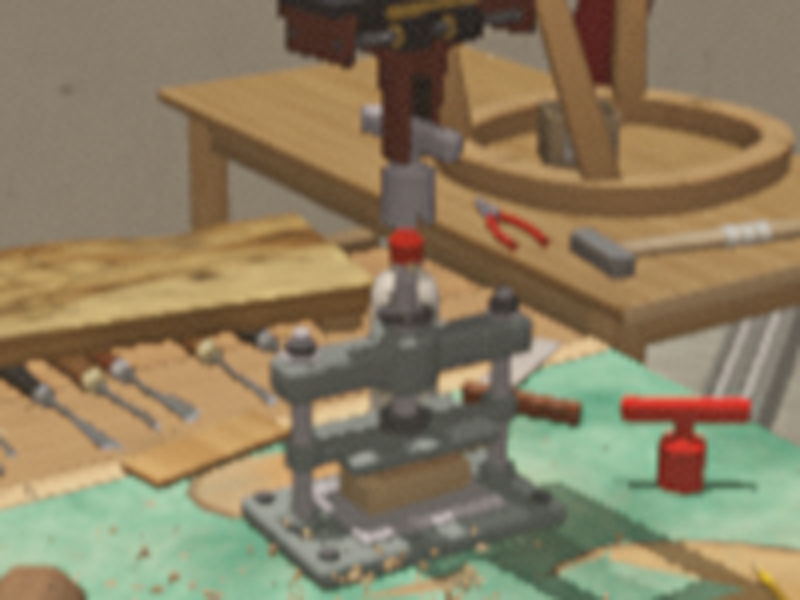

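The handle hangs upright over the spindle. In the crop (4x, origin (240,110)) the hub is centred at about column 409 and the spindle tip at about column 404. I'll compare both with their projections.

```bash
python3 - <<'E'
from h import *
i=snap('scene').astype(int)
o=ctrl.get_obs();x,y,z=o['ee_pos'];print(o['ee_pos'])
print('pred hub c',proj('scene',[[x,y,z-44.7+10],[x,y,z-44.7+30]]),'spindle',proj('scene',[[592.1,49,198],[592.1,49,186]]),'per mm',proj('scene',[[592.1,49,198],[602.1,49,198],[592.1,59,198]]))
cs=range(325,360)
print(list(cs))
for r in (154,157,160,163,179,181,183): print(r,i[r,325:360].sum(1).tolist())
E
```

```text
[592.62319904  47.19999478 279.68043391]
pred hub c [[341.62019021 160.70238736]
 [341.71675815 153.759005  ]] spindle [[340.96757082 176.84119752]
 [340.91259335 180.84746804]] per mm [[340.96757082 176.84119752]
 [338.99385174 175.81340041]
 [337.99469648 177.49631426]]
[325, 326, 327, 328, 329, 330, 331, 332, 333, 334, 335, 336, 337, 338, 339, 340, 341, 342, 343, 344, 345, 346, 347, 348, 349, 350, 351, 352, 353, 354, 355, 356, 357, 358, 359]
154 [327, 356, 380, 393, 404, 398, 403, 414, 419, 402, 299, 256, 283, 286, 304, 309, 317, 311, 312, 310, 303, 296, 270, 301, 381, 367, 315, 270, 224, 220, 213, 227, 233, 238, 239]
157 [230, 240, 233, 237, 251, 269, 300, 339, 369, 375, 287, 251, 277, 287, 292, 300, 308, 305, 306, 299, 304, 291, 263, 298, 382, 410, 415, 424, 420, 406, 382, 360, 322, 281, 255]
160 [219, 220, 235, 224, 234, 230, 233, 228, 215, 224, 233, 261, 274, 294, 300, 305, 301, 310, 307, 304, 301, 289, 267, 278, 391, 417, 402, 405, 398, 396, 401, 403, 399, 382, 360]
163 [239, 226, 208, 212, 210, 217, 211, 231, 232, 236, 245, 259, 274, 296, 299, 301, 310, 308, 290, 272, 270, 286, 269, 272, 363, 396, 406, 404, 408, 408, 414, 418, 412, 404, 372]
179 [491, 495, 502, 508, 510, 506, 490, 460, 447, 505, 563, 603, 604, 491, 349, 314, 325, 321, 317, 375, 443, 447, 455, 445, 438, 438, 442, 430, 434, 395, 366, 295, 235, 209, 212]
181 [411, 413, 403, 394, 385, 351, 310, 314, 435, 548, 581, 596, 579, 448, 317, 290, 299, 293, 318, 429, 539, 554, 525, 475, 431, 434, 436, 438, 441, 443, 444, 433, 402, 372, 323]
183 [212, 219, 210, 214, 209, 206, 203, 290, 453, 518, 537, 510, 409, 304, 286, 296, 298, 286, 297, 405, 504, 514, 494, 452, 407, 409, 407, 409, 410, 412, 429, 438, 431, 425, 427]
```

```bash
python3 -m creep '[{"translation":[0.4,1.8,8],"angular":[0,0,0],"jaw":0},{"translation":[0.4,1.8,15],"angular":[0,0,0],"jaw":0},{"translation":[0.4,1.8,22],"angular":[0,0,0],"jaw":0},{"translation":[0.4,1.8,28],"angular":[0,0,0],"jaw":0},{"translation":[0.4,1.8,28],"angular":[0,0,0],"jaw":0},{"translation":[0.4,1.8,28],"angular":[0,0,0],"jaw":0},{"translation":[0.4,1.8,28],"angular":[0,0,0],"jaw":0},{"translation":[0.4,1.8,28],"angular":[0,0,0],"jaw":0}]'; python3 st.py
python3 -m creep '[{"translation":[0,0,1],"angular":[0,0,0],"jaw":0},{"translation":[0,0,2],"angular":[0,0,0],"jaw":0},{"translation":[0,0,3],"angular":[0,0,0],"jaw":0},{"translation":[0,0,4],"angular":[0,0,0],"jaw":0},{"translation":[0,0,5],"angular":[0,0,0],"jaw":0},{"translation":[0,0,6],"angular":[0,0,0],"jaw":0},{"translation":[0,0,6],"angular":[0,0,0],"jaw":0},{"translation":[0,0,6],"angular":[0,0,0],"jaw":0}]'; python3 st.py
```

```text
t: 14.2
ee_pos: [592.2, 48.9, 251.9]
orientation: [-0.137, 3.138, -0.0]
ft_force: [0.2, -0.0, -4.1]
width: 15.8
grasp_force: 30.0
delta [ 0.09  0.08 31.93] yaw 3.2288 F [ 0.2  -0.04 -4.07] M [ 0.075 -0.128 -0.063] q6 -1.596 15.769372935640256 z 251.9331237796989 [ 4.e-04  0.e+00 -1.e+00]
t: 15.2
ee_pos: [592.1, 48.9, 245.7]
orientation: [-0.137, 3.139, 0.0]
ft_force: [-0.6, 0.4, -2.9]
width: 15.6
grasp_force: 30.0
delta [ 0.    0.05 25.71] yaw 3.2288 F [-0.58  0.43 -2.86] M [ 0.089 -0.188 -0.003] q6 -1.596 15.589326042867212 z 245.7118144361018 [ 0.  0. -1.]
```

```bash
python3 -m creep '[{"translation":[0,0,0.5],"angular":[0,0,0],"jaw":0},{"translation":[0,0,1],"angular":[0,0,0],"jaw":0},{"translation":[0,0,1.5],"angular":[0,0,0],"jaw":0},{"translation":[0,0,2],"angular":[0,0,0],"jaw":0},{"translation":[0,0,2.5],"angular":[0,0,0],"jaw":0},{"translation":[0,0,3],"angular":[0,0,0],"jaw":0},{"translation":[0,0,3.5],"angular":[0,0,0],"jaw":0},{"translation":[0,0,3.5],"angular":[0,0,0],"jaw":0}]'; python3 st.py
```

```text
t: 16.2
ee_pos: [592.0, 48.9, 242.1]
orientation: [0.137, -3.139, -0.0]
ft_force: [0.5, 0.1, -3.0]
width: 16.1
grasp_force: 30.0
delta [-0.06  0.05 22.12] yaw 3.2288 F [ 0.52  0.07 -3.01] M [ 0.028 -0.142  0.001] q6 -1.596 16.09581200590731 z 242.1199546335751 [-1.e-04 -0.e+00 -1.e+00]
```

```bash
python3 -m creep '[{"translation":[0,0,0.5],"angular":[0,0,0],"jaw":0},{"translation":[0,0,1],"angular":[0,0,0],"jaw":0},{"translation":[0,0,1.5],"angular":[0,0,0],"jaw":0},{"translation":[0,0,2],"angular":[0,0,0],"jaw":0},{"translation":[0,0,2.5],"angular":[0,0,0],"jaw":0},{"translation":[0,0,3],"angular":[0,0,0],"jaw":0},{"translation":[0,0,3],"angular":[0,0,0],"jaw":0},{"translation":[0,0,3],"angular":[0,0,0],"jaw":0}]'; python3 st.py
```

```text
t: 17.2
ee_pos: [592.1, 48.9, 239.2]
orientation: [-0.137, 3.138, 0.0]
ft_force: [-0.1, 0.5, -3.1]
width: 15.9
grasp_force: 30.0
delta [1.000e-02 6.000e-02 1.922e+01] yaw 3.2288 F [-0.07  0.52 -3.14] M [ 0.076 -0.124  0.039] q6 -1.596 15.944657370708256 z 239.22189570482593 [ 1.e-04  0.e+00 -1.e+00]
```

```bash
python3 -m creep '[{"translation":[0,0,1],"angular":[0,0,0],"jaw":0},{"translation":[0,0,2],"angular":[0,0,0],"jaw":0},{"translation":[0,0,3],"angular":[0,0,0],"jaw":0},{"translation":[0,0,4],"angular":[0,0,0],"jaw":0},{"translation":[0,0,5],"angular":[0,0,0],"jaw":0},{"translation":[0,0,6],"angular":[0,0,0],"jaw":0},{"translation":[0,0,7],"angular":[0,0,0],"jaw":0},{"translation":[0,0,7],"angular":[0,0,0],"jaw":0}]'; python3 st.py
```

```text
t: 18.2
ee_pos: [591.9, 49.0, 232.0]
orientation: [0.137, -3.138, -0.0]
ft_force: [-1.9, 1.4, -2.9]
width: 15.7
grasp_force: 30.0
delta [-1.600e-01  1.000e-02  1.201e+01] yaw 3.2288 F [-1.91  1.38 -2.9 ] M [0.368 0.183 0.003] q6 -1.596 15.718909636368172 z 232.00657566223438 [-4.e-04  1.e-04 -1.e+00]
```

```bash
python3 -m creep '[{"translation":[0,0,0.5],"angular":[0,0,0],"jaw":0},{"translation":[0,0,1],"angular":[0,0,0],"jaw":0},{"translation":[0,0,1.5],"angular":[0,0,0],"jaw":0},{"translation":[0,0,2],"angular":[0,0,0],"jaw":0},{"translation":[0,0,2.5],"angular":[0,0,0],"jaw":0},{"translation":[0,0,3],"angular":[0,0,0],"jaw":0},{"translation":[0,0,3],"angular":[0,0,0],"jaw":0},{"translation":[0,0,3],"angular":[0,0,0],"jaw":0}]'; python3 st.py
```

```text
t: 19.2
ee_pos: [592.0, 49.0, 229.1]
orientation: [0.137, -3.138, -0.0]
ft_force: [-1.4, 1.5, -1.8]
width: 15.8
grasp_force: 30.0
delta [-0.08  0.02  9.11] yaw 3.2288 F [-1.43  1.52 -1.83] M [ 0.536  0.31  -0.05 ] q6 -1.596 15.769133716004147 z 229.11028074839842 [-1.e-04  0.e+00 -1.e+00]
```

```bash
python3 -m creep '[{"translation":[0.4,0.4,0],"angular":[0,0,0],"jaw":0},{"translation":[0.4,0.4,0.4],"angular":[0,0,0],"jaw":0},{"translation":[0.4,0.4,0.8],"angular":[0,0,0],"jaw":0},{"translation":[0.4,0.4,1.2],"angular":[0,0,0],"jaw":0},{"translation":[0.4,0.4,1.6],"angular":[0,0,0],"jaw":0},{"translation":[0.4,0.4,2],"angular":[0,0,0],"jaw":0},{"translation":[0.4,0.4,2],"angular":[0,0,0],"jaw":0},{"translation":[0.4,0.4,2],"angular":[0,0,0],"jaw":0}]'; python3 st.py
```

```text
t: 20.2
ee_pos: [591.6, 49.3, 227.1]
orientation: [0.137, -3.139, 0.0]
ft_force: [-0.8, 0.8, -3.7]
width: 15.7
grasp_force: 30.0
delta [-0.43 -0.32  7.12] yaw 3.2288 F [-0.78  0.8  -3.74] M [ 0.154 -0.125  0.005] q6 -1.595 15.684078993912408 z 227.11510091131453 [-0.e+00 -1.e-04 -1.e+00]
```

```bash
python3 -m creep '[{"translation":[0,0,0.3],"angular":[0,0,0],"jaw":0},{"translation":[0,0,0.6],"angular":[0,0,0],"jaw":0},{"translation":[0,0,0.9],"angular":[0,0,0],"jaw":0},{"translation":[0,0,1.2],"angular":[0,0,0],"jaw":0},{"translation":[0,0,1.5],"angular":[0,0,0],"jaw":0},{"translation":[0,0,1.5],"angular":[0,0,0],"jaw":0},{"translation":[0,0,1.5],"angular":[0,0,0],"jaw":0},{"translation":[0,0,1.5],"angular":[0,0,0],"jaw":0}]'; python3 st.py
```

```text
t: 21.2
ee_pos: [591.6, 49.3, 225.7]
orientation: [-0.137, 3.139, -0.0]
ft_force: [-0.1, 1.0, -2.6]
width: 15.9
grasp_force: 30.0
delta [-0.43 -0.33  5.65] yaw 3.2288 F [-0.13  0.96 -2.55] M [ 0.105 -0.091  0.045] q6 -1.595 15.948304783350006 z 225.65115059396788 [ 0. -0. -1.]
```

```bash
python3 -m creep '[{"translation":[0,0,0.3],"angular":[0,0,0],"jaw":0},{"translation":[0,0,0.6],"angular":[0,0,0],"jaw":0},{"translation":[0,0,0.9],"angular":[0,0,0],"jaw":0},{"translation":[0,0,1.2],"angular":[0,0,0],"jaw":0},{"translation":[0,0,1.5],"angular":[0,0,0],"jaw":0},{"translation":[0,0,1.5],"angular":[0,0,0],"jaw":0},{"translation":[0,0,1.5],"angular":[0,0,0],"jaw":0},{"translation":[0,0,1.5],"angular":[0,0,0],"jaw":0}]'; python3 st.py
```

```text
t: 22.2
ee_pos: [591.6, 49.3, 224.1]
orientation: [0.137, -3.139, 0.0]
ft_force: [-0.9, 0.3, -3.1]
width: 15.8
grasp_force: 30.0
delta [-0.45 -0.36  4.15] yaw 3.2289 F [-0.87  0.34 -3.15] M [ 0.145 -0.023  0.029] q6 -1.595 15.838523963755684 z 224.14990292914976 [-1.e-04 -0.e+00 -1.e+00]
```

```bash
python3 -m creep '[{"translation":[0,0,0.3],"angular":[0,0,0],"jaw":0},{"translation":[0,0,0.6],"angular":[0,0,0],"jaw":0},{"translation":[0,0,0.9],"angular":[0,0,0],"jaw":0},{"translation":[0,0,1.2],"angular":[0,0,0],"jaw":0},{"translation":[0,0,1.5],"angular":[0,0,0],"jaw":0},{"translation":[0,0,1.5],"angular":[0,0,0],"jaw":0},{"translation":[0,0,1.5],"angular":[0,0,0],"jaw":0},{"translation":[0,0,1.5],"angular":[0,0,0],"jaw":0}]'; python3 st.py
```

```text
t: 23.2
ee_pos: [591.6, 49.3, 222.7]
orientation: [0.137, -3.139, -0.0]
ft_force: [-0.8, 0.1, -2.9]
width: 15.7
grasp_force: 30.0
delta [-0.43 -0.38  2.66] yaw 3.2289 F [-0.78  0.12 -2.88] M [ 0.088 -0.054 -0.016] q6 -1.595 15.72942268543294 z 222.66440652847533 [-0.  0. -1.]
```

The underside is below the lowest possible key top with no load, so the slots are over the key. I'll keep going down to the collar.

```bash
python3 -m creep '[{"translation":[0,0,0.5],"angular":[0,0,0],"jaw":0},{"translation":[0,0,1],"angular":[0,0,0],"jaw":0},{"translation":[0,0,1.5],"angular":[0,0,0],"jaw":0},{"translation":[0,0,2],"angular":[0,0,0],"jaw":0},{"translation":[0,0,2.5],"angular":[0,0,0],"jaw":0},{"translation":[0,0,2.5],"angular":[0,0,0],"jaw":0},{"translation":[0,0,2.5],"angular":[0,0,0],"jaw":0},{"translation":[0,0,2.5],"angular":[0,0,0],"jaw":0}]'; python3 st.py
```

```text
t: 24.2
ee_pos: [591.6, 49.3, 220.1]
orientation: [0.137, -3.139, 0.0]
ft_force: [-0.6, 0.4, -3.2]
width: 15.9
grasp_force: 30.0
delta [-0.47 -0.34  0.12] yaw 3.2288 F [-0.58  0.4  -3.21] M [ 0.107 -0.018 -0.038] q6 -1.595 15.877262193356465 z 220.12487523106407 [-1.e-04 -0.e+00 -1.e+00]
```

```bash
python3 -m creep '[{"translation":[0,0,0.3],"angular":[0,0,0],"jaw":0},{"translation":[0,0,0.6],"angular":[0,0,0],"jaw":0},{"translation":[0,0,0.9],"angular":[0,0,0],"jaw":0},{"translation":[0,0,1.2],"angular":[0,0,0],"jaw":0},{"translation":[0,0,1.5],"angular":[0,0,0],"jaw":0},{"translation":[0,0,1.5],"angular":[0,0,0],"jaw":0},{"translation":[0,0,1.5],"angular":[0,0,0],"jaw":0},{"translation":[0,0,1.5],"angular":[0,0,0],"jaw":0}]'; python3 st.py
```

```text
t: 25.2
ee_pos: [591.6, 49.3, 218.6]
orientation: [0.137, -3.139, -0.0]
ft_force: [-1.2, 0.6, -3.0]
width: 15.9
grasp_force: 30.0
delta [-0.46 -0.35 -1.36] yaw 3.2288 F [-1.23  0.59 -2.97] M [ 0.137 -0.042 -0.021] q6 -1.595 15.913748233281954 z 218.64493136651063 [-1.e-04  0.e+00 -1.e+00]
```

```bash
python3 -m creep '[{"translation":[0,0,0.3],"angular":[0,0,0],"jaw":0},{"translation":[0,0,0.6],"angular":[0,0,0],"jaw":0},{"translation":[0,0,0.9],"angular":[0,0,0],"jaw":0},{"translation":[0,0,1],"angular":[0,0,0],"jaw":0},{"translation":[0,0,1],"angular":[0,0,0],"jaw":0},{"translation":[0,0,1],"angular":[0,0,0],"jaw":0},{"translation":[0,0,1],"angular":[0,0,0],"jaw":0},{"translation":[0,0,1],"angular":[0,0,0],"jaw":0}]'; python3 st.py
```

```text
t: 26.2
ee_pos: [591.6, 49.3, 217.7]
orientation: [0.137, -3.139, 0.0]
ft_force: [-0.0, -0.2, -2.5]
width: 15.6
grasp_force: 30.0
delta [-0.44 -0.34 -2.32] yaw 3.2288 F [-0.01 -0.2  -2.45] M [ 0.133 -0.004 -0.025] q6 -1.595 15.594355962104036 z 217.684208633657 [-0. -0. -1.]
```

```bash
python3 -m creep '[{"translation":[0,0,0.4],"angular":[0,0,0],"jaw":0},{"translation":[0,0,0.8],"angular":[0,0,0],"jaw":0},{"translation":[0,0,1.2],"angular":[0,0,0],"jaw":0},{"translation":[0,0,1.6],"angular":[0,0,0],"jaw":0},{"translation":[0,0,2],"angular":[0,0,0],"jaw":0},{"translation":[0,0,2.3],"angular":[0,0,0],"jaw":0},{"translation":[0,0,2.3],"angular":[0,0,0],"jaw":0},{"translation":[0,0,2.3],"angular":[0,0,0],"jaw":0}]'; python3 st.py
```

```text
t: 27.2
ee_pos: [591.6, 49.3, 215.3]
orientation: [0.137, -3.139, -0.0]
ft_force: [-0.7, -0.1, -2.2]
width: 15.9
grasp_force: 30.0
delta [-0.46 -0.34 -4.67] yaw 3.2288 F [-0.72 -0.07 -2.25] M [ 0.135 -0.018  0.022] q6 -1.595 15.910898356747222 z 215.33258168020623 [-1.e-04  0.e+00 -1.e+00]
```

```bash
python3 -m creep '[{"translation":[0,0,0.2],"angular":[0,0,0],"jaw":0},{"translation":[0,0,0.4],"angular":[0,0,0],"jaw":0},{"translation":[0,0,0.6],"angular":[0,0,0],"jaw":0},{"translation":[0,0,0.8],"angular":[0,0,0],"jaw":0},{"translation":[0,0,1],"angular":[0,0,0],"jaw":0},{"translation":[0,0,1],"angular":[0,0,0],"jaw":0},{"translation":[0,0,1],"angular":[0,0,0],"jaw":0},{"translation":[0,0,1],"angular":[0,0,0],"jaw":0}]'; python3 st.py
```

```text
t: 28.2
ee_pos: [591.6, 49.3, 214.3]
orientation: [0.137, -3.139, -0.0]
ft_force: [-0.7, 0.3, -2.4]
width: 15.5
grasp_force: 30.0
delta [-0.45 -0.35 -5.65] yaw 3.2288 F [-0.72  0.31 -2.44] M [0.095 0.022 0.003] q6 -1.595 15.53123387844646 z 214.34897641466725 [-1.e-04  0.e+00 -1.e+00]
```

```bash
python3 -m creep '[{"translation":[0,0,0.15],"angular":[0,0,0],"jaw":0},{"translation":[0,0,0.3],"angular":[0,0,0],"jaw":0},{"translation":[0,0,0.45],"angular":[0,0,0],"jaw":0},{"translation":[0,0,0.6],"angular":[0,0,0],"jaw":0},{"translation":[0,0,0.7],"angular":[0,0,0],"jaw":0},{"translation":[0,0,0.7],"angular":[0,0,0],"jaw":0},{"translation":[0,0,0.7],"angular":[0,0,0],"jaw":0},{"translation":[0,0,0.7],"angular":[0,0,0],"jaw":0}]'; python3 st.py
```

```text
t: 29.2
ee_pos: [591.9, 49.3, 214.2]
orientation: [-0.137, 3.138, -0.0]
ft_force: [-2.4, -0.2, 4.3]
width: 16.1
grasp_force: 30.0
delta [-0.16 -0.33 -5.75] yaw 3.2289 F [-2.44 -0.22  4.27] M [0.034 0.38  0.028] q6 -1.595 16.068714888656807 z 214.2484784551099 [ 8.e-04 -0.e+00 -1.e+00]
```

```bash
python3 -m creep '[{"translation":[0,0,0.15],"angular":[0,0,0],"jaw":0},{"translation":[0,0,0.3],"angular":[0,0,0],"jaw":0},{"translation":[0,0,0.45],"angular":[0,0,0],"jaw":0},{"translation":[0,0,0.6],"angular":[0,0,0],"jaw":0},{"translation":[0,0,0.6],"angular":[0,0,0],"jaw":0},{"translation":[0,0,0.6],"angular":[0,0,0],"jaw":0},{"translation":[0,0,0.6],"angular":[0,0,0],"jaw":0},{"translation":[0,0,0.6],"angular":[0,0,0],"jaw":0}]'; python3 st.py
```

```text
t: 30.2
ee_pos: [592.1, 49.3, 214.2]
orientation: [-0.137, 3.137, 0.0]
ft_force: [-3.9, 0.0, 8.8]
width: 15.9
grasp_force: 30.0
delta [ 0.01 -0.35 -5.79] yaw 3.2288 F [-3.92  0.01  8.76] M [ 0.015  0.646 -0.06 ] q6 -1.595 15.893789612139342 z 214.2075423480311 [ 1.3e-03  1.0e-04 -1.0e+00]
```

Contact came at underside z ≈ 169.6, so the handle is home. Next is the clockwise turn (tool +z), following the 4 mm/rad sink.

```bash
python3 -m creep '[{"translation":[0,0,0],"angular":[0,0,0.07],"jaw":0},{"translation":[0,0,0.2],"angular":[0,0,0.14],"jaw":0},{"translation":[0,0,0.5],"angular":[0,0,0.21],"jaw":0},{"translation":[0,0,0.8],"angular":[0,0,0.28],"jaw":0},{"translation":[0,0,1.1],"angular":[0,0,0.35],"jaw":0},{"translation":[0,0,1.4],"angular":[0,0,0.42],"jaw":0},{"translation":[0,0,1.6],"angular":[0,0,0.5],"jaw":0},{"translation":[0,0,1.6],"angular":[0,0,0.5],"jaw":0}]'; python3 st.py
```

```text
t: 31.2
ee_pos: [592.1, 49.7, 212.5]
orientation: [0.645, 3.074, 0.002]
ft_force: [-3.2, 1.3, 8.2]
width: 15.9
grasp_force: 30.0
delta [-0.32 -0.65 -7.51] yaw 2.7279 F [-3.2   1.26  8.21] M [ 0.335  0.518 -0.031] q6 -1.094 15.906741655277962 z 212.49304291905378 [ 1.3e-03  7.0e-04 -1.0e+00]
```

```bash
python3 -m creep '[{"translation":[0,0,0.3],"angular":[0,0,0.08],"jaw":0},{"translation":[0,0,0.6],"angular":[0,0,0.16],"jaw":0},{"translation":[0,0,1.0],"angular":[0,0,0.25],"jaw":0},{"translation":[0,0,1.4],"angular":[0,0,0.34],"jaw":0},{"translation":[0,0,1.7],"angular":[0,0,0.43],"jaw":0},{"translation":[0,0,2.1],"angular":[0,0,0.52],"jaw":0},{"translation":[0,0,2.4],"angular":[0,0,0.61],"jaw":0},{"translation":[0,0,2.4],"angular":[0,0,0.61],"jaw":0}]'; python3 st.py
```

```text
t: 32.2
ee_pos: [592.2, 50.2, 210.2]
orientation: [1.538, 2.739, 0.003]
ft_force: [-2.6, 3.9, 8.0]
width: 15.7
grasp_force: 30.0
delta [-1.02 -0.67 -9.76] yaw 2.1181 F [-2.61  3.85  8.01] M [0.655 0.64  0.044] q6 -0.484 15.724562338633154 z 210.24298941377654 [ 0.0015  0.0014 -1.    ]
```

```bash
python3 -m creep '[{"translation":[0,0,-0.5],"angular":[0,0,0],"jaw":0},{"translation":[0,0,-0.9],"angular":[0,0,0],"jaw":0},{"translation":[0,0,-0.9],"angular":[0,0,0],"jaw":1},{"translation":[0,0,-0.9],"angular":[0,0,0],"jaw":1},{"translation":[0,0,-0.9],"angular":[0,0,0],"jaw":1},{"translation":[0,0,-0.9],"angular":[0,0,0],"jaw":1},{"translation":[0,0,-0.9],"angular":[0,0,0],"jaw":1},{"translation":[0,0,-0.9],"angular":[0,0,0],"jaw":1}]'; python3 st.py
python3 -m creep '[{"translation":[0,0,-1],"angular":[0,0,0],"jaw":1},{"translation":[0,0,-10],"angular":[0,0,0],"jaw":1},{"translation":[0,0,-25],"angular":[0,0,0],"jaw":1},{"translation":[0,0,-50],"angular":[0,0,0],"jaw":1},{"translation":[0,0,-80],"angular":[0,0,0],"jaw":1},{"translation":[0,0,-100],"angular":[0,0,0],"jaw":1},{"translation":[0,0,-100],"angular":[0,0,0],"jaw":1},{"translation":[0,0,-100],"angular":[0,0,0],"jaw":1}]'
python3 - <<'E'
from h import *
w=snap('wrist')[60:285,160:480,::-1];s=snap('scene')[150:260,280:436,::-1]
cv2.imwrite('pics/f.png',cv2.hconcat([cv2.resize(w,(400,281),interpolation=cv2.INTER_CUBIC),cv2.resize(s,(398,281),interpolation=cv2.INTER_CUBIC)]))
E
```

```text
t: 33.2
ee_pos: [591.7, 49.3, 210.0]
orientation: [1.537, 2.74, -0.0]
ft_force: [-0.3, 0.5, -0.1]
width: 72.6
grasp_force: 0.0
delta [ -0.45   0.25 -10.05] yaw 2.1188 F [-0.27  0.5  -0.07] M [-0.009 -0.157  0.023] q6 -0.485 72.56736573109417 z 209.95318986780634 [ 0.e+00 -1.e-04 -1.e+00]
t: 34.2
ee_pos: [591.2, 49.3, 309.7]
orientation: [-1.537, -2.739, 0.0]
ft_force: [0.6, -0.1, -0.7]
width: 87.7
grasp_force: 0.0
```

View pics/f.png

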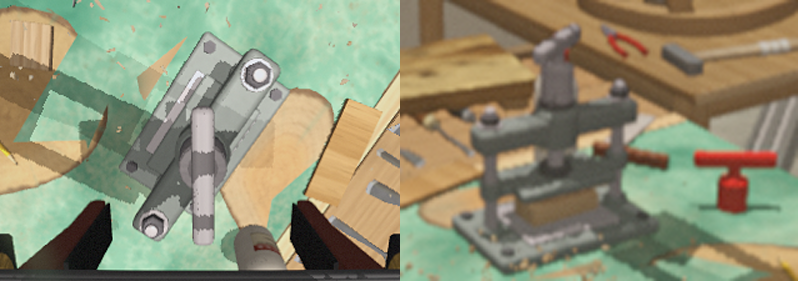

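The handle sits upright and home on the spindle, with its bar at (203,110) to (203,242) in the left half, in line with the final tool yaw. The platen is down on the offcuts and the gripper is clear.

```bash
python3 -c "
from workcell import ctrl
print(ctrl.close_job())"
```

```text
the job is handed in; nothing more can be done
None
```

I handed the job in at about 34 s: the T-handle is home on the spindle, released and upright. The nip is about 30 N, estimated from the turn and the 4 mm of sink, as I had no direct force reading on the offcuts.

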